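# Put the pulley away in the latched slide-cover case

## Robot

A 6-joint arm with a two-finger parallel gripper is mounted at the origin on a cart in front of the work surface, level with it; the furniture and walls round the work are solid. World frame = base frame: x ahead of the robot, y to its left, z up, the work surface at z = 0. Lengths are in mm, angles in rad, forces in N, time in s.
With the tool pointing down it reaches from about 350 to 775 mm from the base axis. Payload 7.3 kg.
Tool frame: the origin (TCP) lies on the mounting face of the last link; the fingertips stand 178 mm ahead of it and the grasp point (between the pads) lies 159 mm ahead of it; z points along the fingers, y is the line along which they close (so a half turn about z gives the same grasp; the last joint's range is limited). The gripper opens to 92 mm and grips with 3 to 60 N. Pads are 19 mm wide; open, the fingers measure 130 mm over their backs; the gripper's body (75 mm by 190 mm) begins 47 mm behind the grasp point.
Start: joints at [1.198, 0.342, 1.524, -0, 1.275, -0.146], TCP at [118.029, 511.563, 404.741] pointing down, gripper open.
Joint ranges: [-2.53, 2.53], [-0.77, 2.02], [0.04, 2.7], [-1, 4.14], [0.28, 2.66], [-3.11, 3.11]. Speed limits (rad/s): [2.57, 2.57, 3.14, 3.14, 3.14, 3.14].

## Interface

Orientations are given as [roll, pitch, yaw] about the fixed x, y, z axes, in that order (R = Rz(yaw) Ry(pitch) Rx(roll)).
In Python, from plant import bot, cam gives the robot as it stands (bot), with the cameras (cam).
- The arm moves only by the shell command python3 shift.py 'ROWS'. ROWS is a JSON list of rows, 1 to 5 of them, each of 5 numbers: the finger opening in mm, then dx, dy, dz in mm, then a turn about the tool's z in rad; each row is the pose to reach, as a shift and turn from the pose commanded when the command began, along the tool's axes at that moment; what a row does not reach only later rows make up. A row lasts 1/8 s, in which the tool goes at most 62.5 mm and 0.188 rad, less where a joint would pass 70% of its speed; a pose out of reach is approached as far as the arm can. The fingers move at their own pace and stop on an object; the grip force is fixed at half the most. Time passes only in rows, so rows that do not move let the fingers close. It prints the time, the measured TCP pose, the force, the opening and the grip force at its end.
- bot.get_obs(): the state, without advancing time (a new reading comes with each control period).
- cam.capture(name): name is "side" or "top"; returns a dict with "color" (384x512x3 uint8, red, green, blue), "K" (3x3 intrinsics, pixels), "R" (3x3) and "t" (3): a world point X has camera coordinates R X + t. Camera axes: x right, y down, z forward; pixel columns grow to the right and rows downward; lengths in mm; the calibration is good to about 2 mm. A picture is of the moment at which its call begins. There is no depth.
- bot.close_job(): hands the job in; it is judged then, once.
The state is a dict: "time": time; "joint_positions": joint angles; "dq": joint speeds; "tau": joint torques, N m; "tool_pos": TCP position; "tcp_rot": TCP orientation; "contact_force": force on the tool from outside, world axes, zero at the start; "moment": the same for the moment, N m; "grip_width": finger opening in mm; "finger_force": force on a finger pad.
Only numpy, scipy, OpenCV 4.12 (cv2) and the standard library are available. Lean on these libraries where they do the work, as an engineer would, in place of code of your own. Each camera call takes 0.05 s, during which the arm holds its last target. There are 200 camera calls.

## Task

Put the toothed pulley away in the grey case with the sliding blue cover: press the orange release tab down while sliding the cover all the way open, set (do not drop) the pulley flat on the case's floor with its hub up, and slide the cover fully shut so that the tab springs up and latches. Either the amber or the brown dropper bottle stands where the cover has to run out: first stand it upright on the bench out of the way, so that the cover and case bump neither of these bottles and neither tips over. Handle the thin plastic case gently, without leaning hard on it, and leave the white bottle with the blue cap, the bearing and the drill jig where they are.

Things in the scene. Friction and masses are not known exactly. Their poses are not given: they have to be found in the camera images.
- case: Grey case fixed to the bench, 124 (x) x 150 (y) mm, side walls 58 mm high. Origin: centre of its underside; local +y is the way the blue cover slides open, z up. Inside: floor top at 4 mm, 112 x 142 mm between walls (102 mm between the rail lips on top); end walls 46 mm (-y) and 49 mm (+y) high.
- case_catch (a point): Middle of the top of the small grey arch on the case's -y end (part of the case), 34 (x) x 7 (y) mm, 67 mm above the bench: the catch. With the cover shut the orange tongue passes under it and its tooth stands behind it, out to case y = -95 mm.
- case_cover (a joint): Travel of the blue cover along case +y, m: 0 shut, 0.110 fully open (stops). Plate 110 (x) x 140 (y) mm, 50 to 54 mm above the bench; shut it spans case y -70 to +70 mm, open +40 to +180 (105 mm out past the case). Friction 2 N, stays put. Latched when shut: hold the tab down for the first 13 mm. Shutting, it snaps in by itself (push 5 to 10 N over the last 15 mm).
- case_tab (a joint): How far the orange release tab is pressed down, in m: 0 up, 0.008 hard stop. The catch is free from 0.005 on (aim at 0.006 to 0.007). Spring: 1.8 N at the top, about 6 N at 0.007.
- tab_top (a point): Centre of the top face of the orange release tab: a pad 40 (x) x 34 (y) mm riding on the cover, 46 mm to -y of the cover's middle, 64 mm above the bench when up. Its orange tongue and tooth run on to -y, 16 mm wide, 56 to 66 mm high, ending 49 mm from this point; cover open, they hang over the opening (end at case y = +15 mm).
- cover_rib (a point): Middle of the top edge of the upright blue thumb rib on the cover, 56 (x) x 7 (y) x 16 mm high, top 70 mm above the bench, 24 mm to +y of tab_top (its faces are 20.5 and 27.5 mm from tab_top). A fingertip on the tab pushes its -y face to open; push its +y face to shut.
- case_pocket (a point): Point on the case's inner floor 30 mm to -y of its centre: near the middle of the opening when the cover is fully open.
- toothed_pulley: Aluminium toothed pulley lying flat, hub up, 90 g: flange 54 mm across and 18 mm high, above it a hub 24 mm across up to 29 mm. Origin: centre of its underside, z up.
- flux_bottle: Amber bottle with black cone nozzle, body a cylinder 42 mm across up to 81 mm, 110 mm high in all. Origin: centre of its base, z up. It or the dropper bottle stands in the cover's way; the other stands close beside the cover's path, on the case's +x side. Bench free for setting it down: x 0.40 to 0.65, y 0.10 to 0.38 m, but for the things listed.
- dropper_bottle: Small brown bottle with a black rubber dropper bulb: body 32 mm across up to about 65 mm, cap 24 mm across up to 77 mm, 102 mm high in all. Origin: centre of its base, z up. It or the flux bottle stands in the cover's way.
- oil_bottle: Bystander: white bottle with blue cone cap, 48 mm across, 165 mm high, near the pulley. Origin: centre of its base.
- bearing: Bystander: ball bearing lying flat, 52 mm across, 15 mm high, near the pulley. Origin: centre of its underside.
- drill_jig: Bystander: aluminium drill jig, 45 (x) x 75 (y) x 38 mm high, on the case's -x side. Origin: centre of its underside.

How it is judged (in metres and radians):
On the way, in this order (a step that is already met when the one before it is completed fails the run):
1. the cover is fully open (value of joint case_cover above 0.095 m), for 0.2 s.
2. the pulley lies flat on the case's floor, hub up, let go, with the cover still open (x of toothed_pulley in the frame of case between -0.056 and 0.056 m and y of toothed_pulley in the frame of case between -0.071 and 0.071 m and z of toothed_pulley in the frame of case below 0.009 m and angle between toothed_pulley's own z axis and vertical below 0.12 rad and value of joint case_cover above 0.08 m and contact force between the fingers and toothed_pulley below 0.1 N and linear speed of toothed_pulley below 0.02 m/s), for 0.2 s.
3. the cover is shut and the tab has sprung up (value of joint case_cover below 0.004 m and value of joint case_tab below 0.002 m), for 0.2 s.
At the end, for the whole second after the job is handed in: The cover is shut to within 4 mm with the tab up to within 2 mm (latched); the pulley lies flat (within 0.12 rad), hub up, on the floor inside the case; flux and dropper bottle stand upright (within 0.1 rad), still, on the bench; oil bottle, bearing and drill jig are within 20 mm of where they were (all of step 3 and x of toothed_pulley in the frame of case between -0.056 and 0.056 m and y of toothed_pulley in the frame of case between -0.071 and 0.071 m and z of toothed_pulley in the frame of case below 0.009 m and angle between toothed_pulley's own z axis and vertical below 0.12 rad and angle between each of flux_bottle, dropper_bottle's own z axis and vertical below 0.1 rad and height (world z) of flux_bottle between -0.006 and 0.006 m and linear speed of each of flux_bottle, dropper_bottle below 0.02 m/s and height (world z) of dropper_bottle between -0.006 and 0.006 m and distance of each of oil_bottle, bearing, drill_jig from where it was at the start of the episode below 0.02 m); the robot touches nothing.
It fails at once if the fingers load the case, cover or tab with more than 30 N (contact force between the fingers and case above 30 N).
It fails at once if the cover or case bumps the flux or dropper bottle (over 1 N) (contact force between case and flux_bottle above 1 N or contact force between case and dropper_bottle above 1 N).
It fails at once if the flux or dropper bottle tips by more than 0.6 rad (angle between any of flux_bottle, dropper_bottle's own z axis and vertical above 0.6 rad).
It fails at once if the pulley is dropped into the case: it moves faster than 0.5 m/s inside its walls (x of toothed_pulley in the frame of case between -0.056 and 0.056 m and y of toothed_pulley in the frame of case between -0.071 and 0.071 m and z of toothed_pulley in the frame of case below 0.058 m and linear speed of toothed_pulley above 0.5 m/s).
It fails at once if the oil bottle, bearing or drill jig is moved by more than 20 mm (distance of any of oil_bottle, bearing, drill_jig from where it was at the start of the episode above 0.02 m).
It also fails if it takes over 61 s, if anything falls off the work surface, if the arm or the gripper's body presses on something with over 40 N, if the wrist force passes 120 N, or if a joint passes its speed limit or range.

## Working session

There is one attempt and no reset: what is moved stays moved. The work goes in short steps, Python scripts to look and compute and a shell command to move; the robot and the scene stay as the last step left them, time stands still between calls to the robot, and variables do not carry over. Pictures are saved under pics/ and viewed, at most 10 in all, crops included, and the job is handed in when it is done.

```bash
ls; mkdir -p pics
python3 - <<'E'
from plant import bot, cam
import cv2,numpy as np
for n in("side","top"):
    c=cam.capture(n); cv2.imwrite(f"pics/{n}0.png",c["color"][:,:,::-1]); np.savez(f"{n}.npz",**c); print(n,c["K"].tolist(),c["R"].round(4).tolist(),c["t"].round(1).tolist())
o=bot.get_obs(); print({k:np.round(v,3).tolist() for k,v in o.items()})
E
```

```text
pics
plant.py
shift.py
side [[492.8322861785463, 0.0, 261.960978609011], [0.0, 492.8322861785463, 199.03673819419265], [0.0, 0.0, 1.0]] [[-0.9976, -0.0672, 0.0172], [-0.0525, 0.5682, -0.8212], [0.0454, -0.8201, -0.5704]] [546.5, 172.3, 1221.8]
top [[386.05049711943207, 0.0, 252.87594939716723], [0.0, 386.05049711943207, 198.3487172671486], [0.0, 0.0, 1.0]] [[0.0184, -0.9998, -0.0065], [-0.9889, -0.0172, -0.1474], [0.1473, 0.0091, -0.989]] [-142.3, 556.9, 957.7]
{'time': 0.1, 'joint_positions': [1.198, 0.343, 1.525, -0.0, 1.275, -0.146], 'dq': [0.001, -0.003, -0.003, -0.001, -0.0, -0.001], 'tau': [0.003, -43.2, -24.47, 0.072, 0.053, -0.0], 'tool_pos': [117.994, 511.456, 404.132], 'tcp_rot': [-3.14, -0.0, 2.915], 'contact_force': [-0.022, 0.285, 0.033], 'moment': [-0.003, -0.063, -0.0], 'finger_force': 0.0, 'grip_width': 91.869}
```

View pics/side0.png

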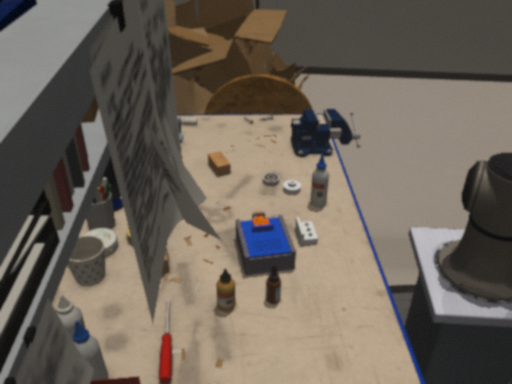

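View pics/top0.png

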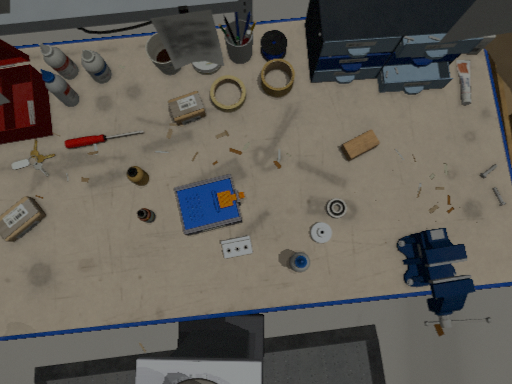

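Run:
```python
import cv2
t=cv2.imread("pics/top0.png")[155:285,115:245]; cv2.imwrite("pics/tA.png",cv2.resize(t,None,fx=4.5,fy=4.5,interpolation=cv2.INTER_CUBIC))
a=cv2.imread("pics/top0.png")[190:275,280:355]; s=cv2.imread("pics/side0.png")[150:320,200:340]
a=cv2.resize(a,(300,340),interpolation=cv2.INTER_CUBIC); s=cv2.resize(s,None,fx=3.5,fy=3.5,interpolation=cv2.INTER_CUBIC)
import numpy as np
o=np.zeros((595,800,3),np.uint8); o[:340,:300]=a; o[:,310:310+490]=s; cv2.imwrite("pics/tB.png",o)
```

```text
(no output)
```

View pics/tA.png

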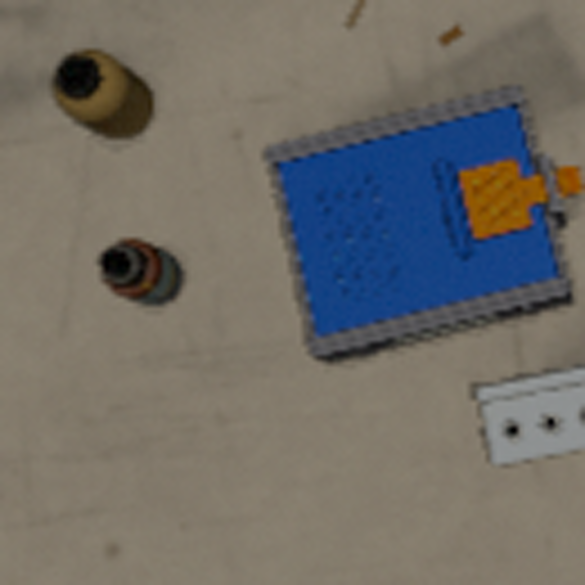

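View pics/tB.png

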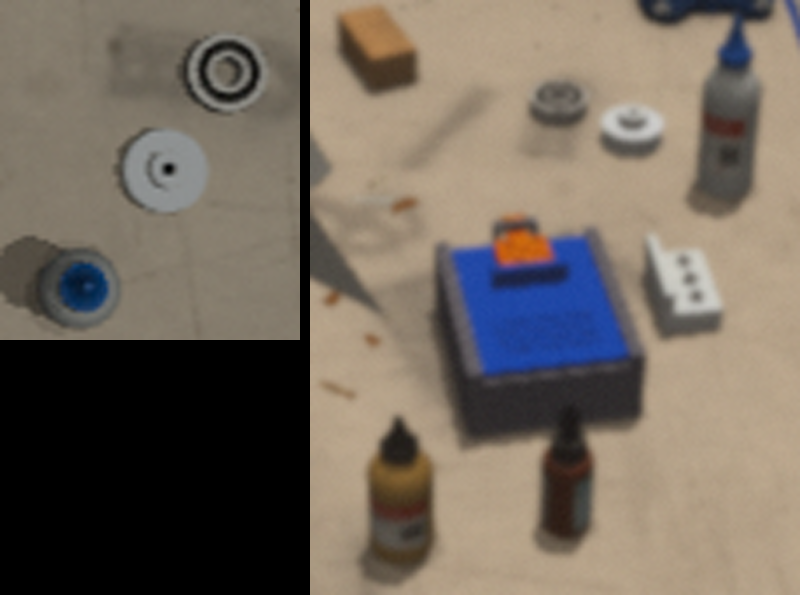

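The top view shows the pulley at about (321,232), the bearing at (336,208) and the oil bottle at (298,260). It also shows the case centred near (209,205), opening to the left, with the dropper bottle (145,215) in the path and the amber bottle (137,175) beside it. Next I triangulate and fit these.

```bash
cat > h.py <<'E'
import numpy as np,cv2
from scipy.optimize import least_squares
def cams(): return {n:dict(np.load(n+".npz")) for n in("top","side")}
def proj(c,X):
    p=(c["K"]@(c["R"]@np.atleast_2d(X).T+c["t"].reshape(3,1))).T; return p[:,:2]/p[:,2:]
def tri(C,a,b):
    P=[c["K"]@np.c_[c["R"],c["t"].reshape(3)] for c in(C["top"],C["side"])]
    X=cv2.triangulatePoints(P[0],P[1],np.array(a,float).reshape(2,1),np.array(b,float).reshape(2,1)).ravel(); return X[:3]/X[3]
def ray(c,uv,z):
    d=c["R"].T@np.linalg.inv(c["K"])@np.array([*uv,1.]); o=-c["R"].T@c["t"].reshape(3); return o+d*(z-o[2])/d[2]
def w(P,yaw,L):  # case->world
    c,s=np.cos(yaw),np.sin(yaw); L=np.atleast_2d(L); return np.c_[P[0]+c*L[:,0]-s*L[:,1],P[1]+s*L[:,0]+c*L[:,1],L[:,2]]
E
cat > loc.py <<'E'
from h import *
C=cams()
tA=lambda u,v:((u+.5)/4.5-.5+115,(v+.5)/4.5-.5+155)
tB=lambda u,v:((u+.5)/4-.5+280,(v+.5)/4-.5+190)
s=lambda u,v:((u-310+.5)/3.5-.5+200,(v+.5)/3.5-.5+150)
for n,a,b in[("droptip",tA(119,262),s(571,408)),("fluxtip",tA(77,73),s(398,420)),("pulley hub",tB(168,169),s(631,119)),("bearing",tB(227,72),s(558,99)),("oiltip",tB(84,286),s(738,20)),
 ("tab",tA(495,200),s(523,245)),("-x+y",tA(315,350),s(640,357)),("+x+y",tA(265,152),s(470,377)),("-x-y",tA(572,285),s(594,230)),("+x-y",tA(522,90),s(438,247))]:
    X=tri(C,a,b); print(n,X.round(1), (proj(C["top"],X)-a).round(2))
print("pulley flange top-view",ray(C["top"],tB(165,170),18),"side",ray(C["side"],s(632,124),18))
L=np.array([[-62,75,58],[62,75,58],[-62,-75,58],[62,-75,58],[0,-46,64]])
T=np.array([tA(315,350),tA(265,152),tA(572,285),tA(522,90),tA(495,200)]);S=np.array([s(640,357),s(470,377),s(594,230),s(438,247),s(523,245)])
f=lambda p:np.r_[(proj(C["top"],w(p,p[2],L))-T).ravel(),(proj(C["side"],w(p,p[2],L))-S).ravel()]
r=least_squares(f,[530,110,.2],x_scale=[100,100,1],loss="soft_l1"); print("case",r.x,f(r.x).round(1).reshape(-1,2).tolist())
E
python3 loc.py
```

```text
droptip [512.4 139.   94.3] [[ 0.05 -0.6 ]]
fluxtip [616.5 166.4 100.9] [[ 0.06 -1.16]]
pulley hub [ 479.1 -313.1   19. ] [[ 0.06 -0.69]]
bearing [ 544.4 -354.3    9.6] [[ 0.04 -0.55]]
oiltip [ 402.7 -241.7  162.1] [[ 0.   -0.04]]
tab [555.2 -61.6  67.2] [[ 0.08 -1.12]]
-x+y [468.7  38.3  52.7] [[ 0.04 -0.42]]
+x+y [581.8  71.4  54.8] [[ 0.05 -0.87]]
-x-y [ 506.3 -105.    52.4] [[-0.02  0.2 ]]
+x-y [620.  -73.8  51.9] [[ 0.03 -0.52]]
pulley flange top-view [ 476.71381716 -311.14160861   18.        ] side [ 479.19385762 -307.04759861   18.        ]
case [ 5.43657879e+02 -1.67016475e+01  2.66393546e-01] [[-0.9, 1.3], [-0.4, -1.9], [0.0, 1.1], [-0.5, -2.3], [-0.0, -1.2], [2.3, -1.3], [-0.3, -0.8], [1.0, -1.7], [-1.0, -1.6], [0.4, 1.2]]
```

```bash
cat > ov.py <<'E'
from h import *
def overlay(fn,case,cyl,imgs,cover=0,crops=((115,155,135,130),(200,150,140,170),(280,190,75,85))):
    C=cams(); o=np.zeros((595,800,3),np.uint8)
    def draw(n,crop,f):
        x0,y0,ww,hh=crop; im=cv2.resize(imgs[n][y0:y0+hh,x0:x0+ww],None,fx=f,fy=f,interpolation=cv2.INTER_CUBIC)
        def pl(X,col,cl=True):
            p=((proj(C[n],X)-[x0,y0]+.5)*f-.5); cv2.polylines(im,[np.round(p*8).astype(np.int32)],cl,col,1,cv2.LINE_AA,3)
        box=lambda a,b,c,d,z:w(case,case[2],[[a,c,z],[b,c,z],[b,d,z],[a,d,z]])
        pl(box(-62,62,-75,75,58),(0,255,0)); pl(box(-62,62,-75,75,0),(0,255,0))
        pl(box(-51,51,-70+cover,70+cover,54),(255,255,0)); pl(box(-20,20,-63+cover,-29+cover,64),(0,0,255)); pl(box(-28,28,-25.5+cover,-18.5+cover,70),(255,255,255))
        t=np.linspace(0,6.28,40)
        for x,y,l in cyl:
            for z,r in l: pl(np.c_[x+r*np.cos(t),y+r*np.sin(t),z+0*t],(0,255,0))
        return im
    a=draw("top",crops[0],2.9);b=draw("side",crops[1],2.9);c=draw("top",crops[2],2.6)
    for m,x,y in((a,0,0),(b,394,0),(c,0,378)):
        m=m[:595-y,:800-x]; o[y:y+m.shape[0],x:x+m.shape[1]]=m
    cv2.imwrite(fn,o)
if __name__=="__main__":
    overlay("pics/ov1.png",[543.7,-16.7,.266],[(514,139,[(0,16),(65,16),(102,5)]),(616,167,[(0,21),(81,21),(110,3)]),(478,-309.5,[(0,27),(18,27),(29,12)]),(403,-242,[(0,24),(165,3)]),(544,-353,[(0,26),(15,26)])],{n:cv2.imread(f"pics/{n}0.png") for n in("top","side")})
E
python3 ov.py
```

```text
(no output)
```

View pics/ov1.png

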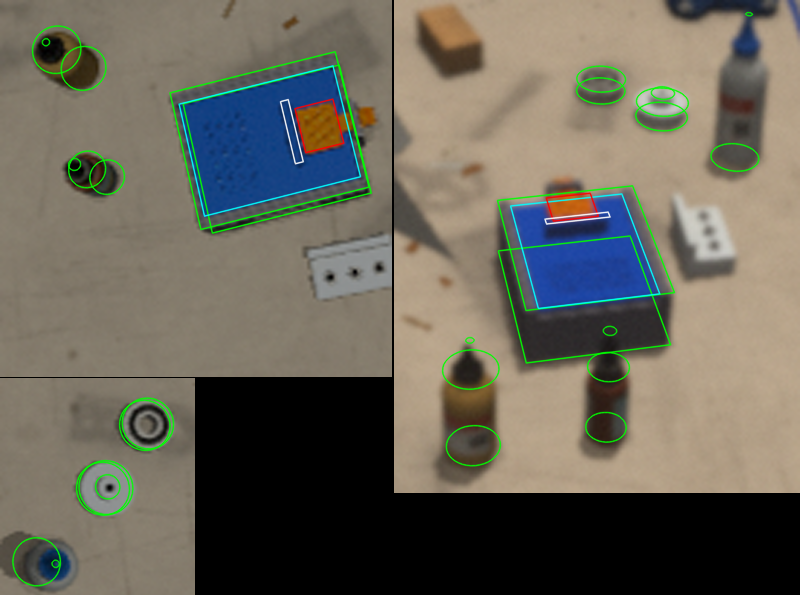

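The overlay matches in the top view, but the side camera reads about 1.5 px low throughout. I'll do one joint fit with small calibration offsets and known heights.

```bash
cat > loc2.py <<'E'
exec(open("loc.py").read().split("for n,a,b")[0])
pts=[("drop",tA(119,262),s(571,410),100),("flux",tA(77,73),s(398,420),109),("hub",tB(168,169),s(631,119),29),("bearing",tB(227,72),s(558,99),15),("oil",tB(84,286),s(738,18),165)]
L=np.array([[-62,75,58],[62,75,58],[-62,-75,58],[62,-75,58],[0,-46,64]])
T=np.array([tA(315,350),tA(265,152),tA(572,285),tA(522,90),tA(495,200)]);S=np.array([s(640,357),s(470,377),s(594,230),s(438,247),s(523,245)])
def f(p,full=True):
    D={n:dict(C[n],t=C[n]["t"].reshape(3)+d) for n,d in(("top",p[13:16]),("side",p[16:19]))}
    X=np.r_[w(p,p[2],L),[[p[3+2*i],p[4+2*i],q[3]] for i,q in enumerate(pts)]]
    r=np.r_[proj(D["top"],X)-np.r_[T,[q[1] for q in pts]],proj(D["side"],X)-np.r_[S,[q[2] for q in pts]]]
    return np.r_[r.ravel(),p[13:19]/2*.7] if full else r
p0=np.r_[543,-16,.266,512,139,616,166,479,-313,544,-354,403,-242,np.zeros(6)]
r=least_squares(f,p0,x_scale=np.r_[10,10,.1,10*np.ones(16)],loss="soft_l1"); p=r.x
print(p.round(2)); print(f(p,False).round(1).tolist())
E
python3 loc2.py
```

```text
[ 5.4325e+02 -1.6160e+01  2.7000e-01  5.1190e+02  1.4066e+02  6.1525e+02
  1.6780e+02  4.7855e+02 -3.0914e+02  5.4386e+02 -3.5185e+02  4.0312e+02
 -2.4063e+02  1.5700e+00  1.6500e+00  2.2000e+00 -1.3900e+00  2.8600e+00
 -1.8000e-01]
[[-0.3, 2.0], [0.2, -1.0], [0.5, 1.8], [-0.1, -1.4], [0.5, -0.4], [-0.4, -0.0], [-0.7, -0.7], [-0.4, -0.2], [-0.0, -0.0], [0.3, 0.4], [1.9, 0.1], [-0.7, 0.6], [0.6, -0.5], [-1.4, -0.4], [-0.0, 2.5], [0.0, -0.6], [0.5, -0.8], [0.2, -1.1], [0.0, -0.1], [-0.5, 0.9]]
```

```bash
cat > go.py <<'E'
import sys,numpy as np
from plant import bot, cam
from scipy.spatial.transform import Rotation as Rt
# args: x y tipz [yaw]; prints tool-frame shift
o=bot.get_obs(); a=list(map(float,sys.argv[1:])); R=Rt.from_euler("xyz",o["tcp_rot"]).as_matrix()
d=R.T@(np.array([a[0],a[1],a[2]+178])-o["tool_pos"]); yaw=o["tcp_rot"][2]
t=-((a[3]-yaw+np.pi)%(2*np.pi)-np.pi) if len(a)>3 else 0
print("shift",d.round(1),"turn",round(t,3),"rows",round(np.linalg.norm(d)/62.5,1),"q",np.round(o["joint_positions"],2),"F",np.round(o["contact_force"],1))
E
python3 go.py 512.5 140.5 150; python3 go.py 512.5 140.5 43
```

```text
shift [-467.8 -272.7   76.4] turn 0 rows 8.7 q [ 1.2   0.34  1.52 -0.    1.28 -0.15] F [-0.   0.3  0. ]
shift [-467.8 -272.5  183.4] turn 0 rows 9.1 q [ 1.2   0.34  1.52 -0.    1.28 -0.15] F [-0.   0.3  0. ]
```

```bash
python3 shift.py '[[70,-56,-33,10,0],[70,-112,-65,20,0],[70,-168,-98,30,0],[70,-224,-130,40,0],[70,-280,-163,50,0]]'; python3 go.py 512.5 140.5 140
```

```text
time: 0.72
tool_pos: [344.3, 298.6, 356.7]
tcp_rot: [3.141, -0.0, 2.915]
contact_force: [0.0, 0.1, -0.4]
grip_width: 70.2
finger_force: 0.0
shift [-199.4 -116.3   38.7] turn 0 rows 3.7 q [ 0.55  0.27  1.78  0.    1.1  -0.8 ] F [ 0.   0.1 -0.4]
```

```bash
python3 shift.py '[[70,-53,-31,10,0],[70,-106,-62,20,0],[70,-150,-88,30,0],[70,-188,-110,36,0],[70,-188,-110,36,0]]'; python3 shift.py '[[70,0,0,0,0]]'; python3 go.py 512.5 140.5 43
python3 - <<'E'
from plant import bot, cam
import cv2,numpy as np
for n in("side","top"): cv2.imwrite(f"pics/{n}1.png",cam.capture(n)["color"][:,:,::-1])
t=cv2.imread("pics/top1.png")[130:260,90:220]; s=cv2.imread("pics/side1.png")[200:320,180:320]
o=np.zeros((400,800,3),np.uint8); o[:390,:390]=cv2.resize(t,(390,390),interpolation=2); o[:343,400:800]=cv2.resize(s,(400,343),interpolation=2); cv2.imwrite("pics/v1.png",o)
E
```

```text
time: 1.35
tool_pos: [503.2, 148.6, 320.0]
tcp_rot: [-3.141, -0.001, 2.911]
contact_force: [-1.1, 0.2, -0.6]
grip_width: 70.0
finger_force: 0.0
time: 1.48
tool_pos: [501.2, 150.9, 320.7]
tcp_rot: [-3.141, -0.001, 2.914]
contact_force: [-0.3, 0.9, -0.2]
grip_width: 69.9
finger_force: 0.0
shift [-13.5  -7.6  99.7] turn 0 rows 1.6 q [ 0.15  0.42  1.65  0.    1.07 -1.2 ] F [-0.3  0.9 -0.2]
```

View pics/v1.png

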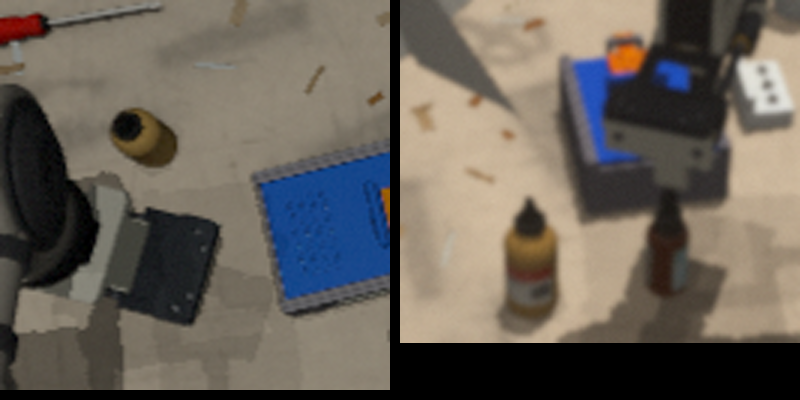

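The gripper hangs over the dropper bottle with its finger axis at about (672,180) in the side crop, in line with the bottle at (668,250). I centre it first, then descend.

```bash
python3 shift.py '[[70,-13.5,-7.6,0,0],[70,-13.5,-7.6,20,0],[70,-13.5,-7.6,60,0],[70,-13.5,-7.6,99,0],[70,-13.5,-7.6,99,0]]'; python3 go.py 512.5 140.5 43; python3 shift.py '[[24,0,0,0,0],[24,0,0,0,0],[24,0,0,0,0],[24,0,0,0,0],[24,0,0,0,0]]'
```

```text
time: 2.2
tool_pos: [512.4, 140.1, 220.0]
tcp_rot: [-3.14, -0.005, 2.915]
contact_force: [-0.2, -0.0, -0.7]
grip_width: 69.8
finger_force: 0.0
shift [ 0.   0.4 -1. ] turn 0 rows 0.0 q [ 0.12  0.57  1.73 -0.    0.85 -1.22] F [-0.2 -0.  -0.7]
time: 2.82
tool_pos: [513.3, 140.4, 222.5]
tcp_rot: [3.141, 0.001, 2.915]
contact_force: [0.7, -0.5, 3.1]
grip_width: 32.0
finger_force: 29.7
```

```bash
python3 shift.py '[[24,0,0,-15,0],[24,10,30,-20,0],[24,24,72,-20,0],[24,36,106,-20,0],[24,42,124,-20,0]]'; python3 shift.py '[[24,0,0,0,0],[24,0,0,8,0],[24,0,0,15,0],[24,0,0,18,0],[24,0,0,18,0]]';python3 shift.py '[[24,0,0,0,0]]'
```

```text
time: 3.45
tool_pos: [499.7, 272.1, 242.7]
tcp_rot: [3.141, 0.0, 2.916]
contact_force: [0.2, -1.2, -0.7]
grip_width: 31.6
finger_force: 29.7
time: 4.08
tool_pos: [500.1, 270.1, 223.6]
tcp_rot: [-3.141, -0.001, 2.914]
contact_force: [-0.6, 1.0, -1.2]
grip_width: 31.6
finger_force: 29.7
time: 4.2
tool_pos: [500.2, 270.4, 224.2]
tcp_rot: [3.141, 0.0, 2.915]
contact_force: [-0.6, 0.6, -2.1]
grip_width: 31.5
finger_force: 29.7
```

```bash
python3 shift.py '[[24,0,0,1.5,0],[24,0,0,1.5,0]]'; python3 shift.py '[[24,0,0,0.8,0],[24,0,0,0.8,0]]'
```

```text
time: 4.45
tool_pos: [500.1, 270.6, 222.7]
tcp_rot: [3.141, 0.0, 2.915]
contact_force: [-0.3, 0.0, -0.7]
grip_width: 31.6
finger_force: 29.7
time: 4.7
tool_pos: [500.3, 270.6, 222.5]
tcp_rot: [3.141, 0.001, 2.915]
contact_force: [0.2, -0.7, 5.5]
grip_width: 31.7
finger_force: 29.7
```

```bash
python3 shift.py '[[70,0,0,0,0],[70,0,0,0,0],[70,0,0,0,0],[70,0,0,-30,0],[70,0,0,-90,0]]'; python3 shift.py '[[70,0,0,-10,0],[0,0,0,-10,0]]'; python3 go.py 554.4 -55.5 110 1.839;python3 go.py 554.4 -55.5 80 1.839
```

```text
time: 5.32
tool_pos: [499.5, 270.3, 310.3]
tcp_rot: [-3.138, -0.005, 2.915]
contact_force: [0.9, 0.2, 0.3]
grip_width: 69.6
finger_force: 0.0
time: 5.58
tool_pos: [500.0, 270.5, 322.1]
tcp_rot: [3.141, 0.001, 2.915]
contact_force: [-0.2, 0.2, -0.4]
grip_width: 64.0
finger_force: 0.0
shift [-126.3 -305.5   34. ] turn 1.076 rows 5.3 q [ 0.36  0.5   1.52  0.    1.12 -0.98] F [-0.2  0.2 -0.4]
shift [-126.3 -305.5   64. ] turn 1.076 rows 5.4 q [ 0.36  0.5   1.52  0.    1.12 -0.98] F [-0.2  0.2 -0.4]
```

```bash
python3 shift.py '[[0,-22,-53,0,0.18],[0,-44,-106,0,0.36],[0,-66,-160,0,0.54],[0,-88,-213,5,0.72],[0,-108,-262,20,0.9]]'; python3 shift.py '[[0,0,0,0,0],[0,0,0,0,0]]'; python3 go.py 554.4 -55.5 80 1.839
```

```text
time: 6.2
tool_pos: [546.2, -11.0, 300.1]
tcp_rot: [-3.14, -0.001, 2.008]
contact_force: [0.5, 0.2, -0.6]
grip_width: 14.5
finger_force: 0.0
time: 6.45
tool_pos: [546.0, -8.8, 300.3]
tcp_rot: [-3.139, -0.002, 2.015]
contact_force: [0.4, -0.3, 0.5]
grip_width: 0.7
finger_force: 0.0
shift [-45.9 -12.4  42.3] turn 0.176 rows 1.0 q [-0.16  0.48  1.61  0.    1.05 -0.6 ] F [ 0.4 -0.3  0.5]
```

```bash
python3 shift.py '[[0,-46,-12.4,0,0.176],[0,-46,-12.4,20,0.176],[0,-46,-12.4,42,0.176],[0,-46,-12.4,42,0.176]]'; python3 go.py 554.4 -55.5 64 1.839
python3 - <<'E'
from plant import bot, cam
import cv2,numpy as np
for n in("side","top"): cv2.imwrite(f"pics/{n}2.png",cam.capture(n)["color"][:,:,::-1])
t=cv2.imread("pics/top2.png")[130:260,130:260]; s=cv2.imread("pics/side2.png")[190:290,210:320]
o=np.zeros((400,800,3),np.uint8); o[:390,:390]=cv2.resize(t,(390,390),interpolation=2); o[:364,400:800]=cv2.resize(s,(400,364),interpolation=2); cv2.imwrite("pics/v2.png",o)
E
```

```text
time: 6.95
tool_pos: [554.3, -54.2, 258.2]
tcp_rot: [-3.138, -0.002, 1.842]
contact_force: [-0.6, 0.1, -0.3]
grip_width: 0.4
finger_force: 0.0
shift [-1.3 -0.2 16.2] turn 0.003 rows 0.3 q [-0.24  0.56  1.62  0.    0.97 -0.51] F [-0.6  0.1 -0.3]
```

View pics/v2.png

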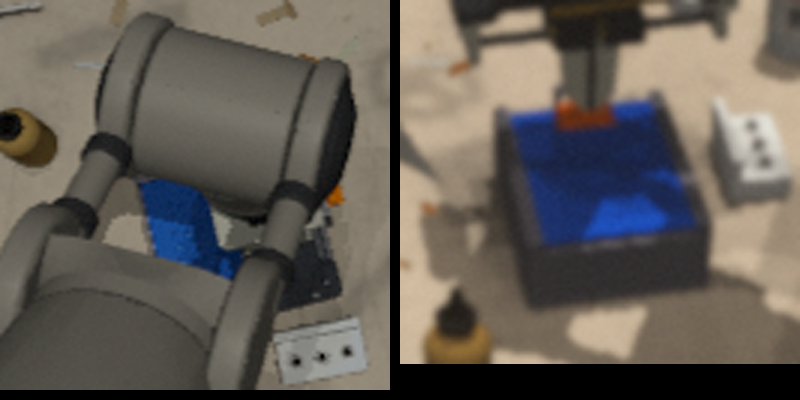

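```bash
python3 shift.py '[[0,-2,0,6,0],[0,-2,0,12,0],[0,-2,0,12,0],[0,-2,0,12,0]]'; python3 shift.py '[[0,0,0,2,0],[0,0,0,2,0]]'; python3 shift.py '[[0,0,0,2,0],[0,0,0,2,0]]'; python3 shift.py '[[0,0,0,2,0],[0,0,0,2,0]]'
```

```text
time: 7.55
tool_pos: [555.5, -57.9, 247.8]
tcp_rot: [3.141, -0.0, 1.839]
contact_force: [-0.4, 0.1, 0.4]
grip_width: 0.5
finger_force: 0.0
time: 7.8
tool_pos: [555.4, -57.8, 245.7]
tcp_rot: [-3.142, -0.0, 1.839]
contact_force: [0.0, -0.5, 0.9]
grip_width: 0.3
finger_force: 0.0
time: 8.05
tool_pos: [555.4, -57.8, 243.6]
tcp_rot: [-3.141, -0.0, 1.839]
contact_force: [-0.2, 0.1, -0.3]
grip_width: 0.4
finger_force: 0.0
time: 8.3
tool_pos: [555.6, -57.8, 241.8]
tcp_rot: [3.141, 0.0, 1.839]
contact_force: [-0.3, -1.0, 2.9]
grip_width: 0.2
finger_force: 0.9
```

```bash
python3 shift.py '[[0,0,0,2,0],[0,0,0,4,0],[0,0,0,4,0]]'; python3 shift.py '[[0,0,0,2,0],[0,0,0,2,0]]'; python3 go.py 555 -57.8 57
```

```text
time: 8.68
tool_pos: [555.6, -57.9, 237.9]
tcp_rot: [3.141, 0.0, 1.839]
contact_force: [0.3, -0.7, 4.0]
grip_width: 0.2
finger_force: 2.1
time: 8.93
tool_pos: [555.6, -57.9, 235.9]
tcp_rot: [3.141, 0.0, 1.839]
contact_force: [0.5, -1.5, 6.9]
grip_width: 0.5
finger_force: 2.7
shift [ 0.2 -0.5  0.9] turn 0 rows 0.0 q [-0.24  0.59  1.64 -0.    0.91 -0.51] F [ 0.5 -1.5  6.9]
```

```bash
python3 shift.py '[[0,3,0,0.4,0],[0,6,0,0.4,0],[0,9,0,0.4,0],[0,12,0,0.4,0],[0,14,0,0.4,0]]';python3 shift.py '[[0,0,0,0,0]]'
```

```text
time: 9.55
tool_pos: [551.9, -44.5, 235.7]
tcp_rot: [3.141, 0.001, 1.839]
contact_force: [-0.7, -1.8, 6.2]
grip_width: 0.7
finger_force: 2.8
time: 9.68
tool_pos: [551.9, -44.3, 235.7]
tcp_rot: [3.141, 0.001, 1.839]
contact_force: [0.2, -0.8, 6.1]
grip_width: 0.3
finger_force: 2.8
```

```bash
python3 shift.py '[[0,5,0,0,0],[0,10,0,0,0],[0,15,0,0,0],[0,20,0,0,0],[0,25,0,0,0]]';python3 shift.py '[[0,10,0,0,0],[0,20,0,0,0],[0,30,0,0,0],[0,40,0,0,0],[0,45,0,0,0]]'; python3 go.py 524 56 57.5
```

```text
time: 10.3
tool_pos: [545.4, -20.3, 235.7]
tcp_rot: [3.141, 0.001, 1.839]
contact_force: [0.3, -1.5, 5.3]
grip_width: 0.4
finger_force: 2.8
time: 10.92
tool_pos: [533.5, 23.4, 235.7]
tcp_rot: [3.14, 0.001, 1.839]
contact_force: [0.4, -2.2, 5.8]
grip_width: 0.4
finger_force: 2.7
shift [33.9 -0.5  0.2] turn 0 rows 0.5 q [-0.1   0.55  1.71 -0.    0.88 -0.37] F [ 0.4 -2.2  5.8]
```

```bash
python3 shift.py '[[0,9,0,0,0],[0,18,0,0,0],[0,26,0,0,0],[0,29,0,0,0],[0,29,0,0,0]]';python3 shift.py '[[0,2,0,0,0],[0,2,0,0,0]]'
python3 - <<'E'
from plant import bot, cam
import cv2,numpy as np
for n in("side","top"): cv2.imwrite(f"pics/{n}3.png",cam.capture(n)["color"][:,:,::-1])
t=cv2.imread("pics/top3.png")[130:260,110:260]; s=cv2.imread("pics/side3.png")[190:310,190:320]
o=np.zeros((400,800,3),np.uint8); o[:347,:400]=cv2.resize(t,(400,347),interpolation=2); o[:369,400:800]=cv2.resize(s,(400,369),interpolation=2); cv2.imwrite("pics/v3.png",o)
E
```

```text
time: 11.55
tool_pos: [526.0, 51.1, 235.8]
tcp_rot: [3.14, 0.001, 1.839]
contact_force: [1.2, -1.4, 5.4]
grip_width: 0.2
finger_force: 2.7
time: 11.8
tool_pos: [525.5, 52.7, 235.8]
tcp_rot: [3.14, 0.001, 1.839]
contact_force: [0.5, -3.1, 5.7]
grip_width: 0.7
finger_force: 2.7
```

View pics/v3.png

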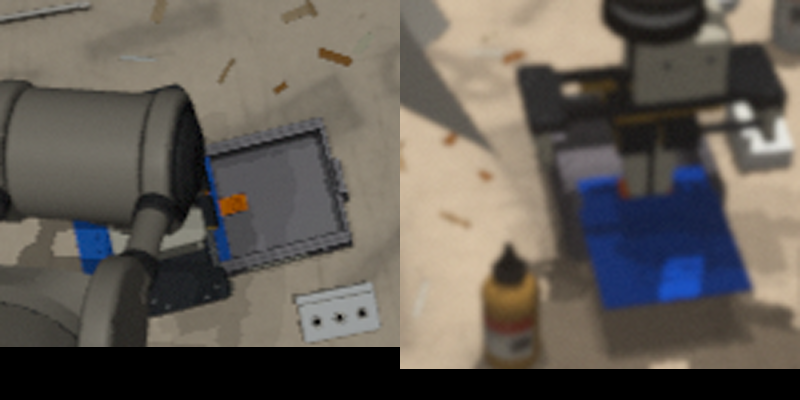

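The cover is well out (tongue end at about (245,205) in the top crop) and clear of the amber bottle. I'll feel for the stop in small steps.

```bash
for i in 1; do python3 shift.py '[[0,2,0,0,0],[0,2,0,0,0]]' | sed -n '2p;4p'; done; python3 shift.py '[[0,1.5,0,0,0],[0,1.5,0,0,0]]'| sed -n '2p;4p'
```

```text
tool_pos: [525.0, 54.6, 235.8]
contact_force: [1.8, -3.6, 5.4]
tool_pos: [524.6, 56.0, 235.8]
contact_force: [1.1, -4.4, 6.2]
```

```bash
python3 shift.py '[[0,1.5,0,0,0],[0,1.5,0,0,0]]'| sed -n '2p;4p'; python3 shift.py '[[0,1,0,0,0],[0,1,0,0,0]]'| sed -n '2p;4p'
```

```text
tool_pos: [524.5, 56.5, 235.8]
contact_force: [2.0, -9.9, 5.6]
tool_pos: [524.4, 56.8, 235.9]
contact_force: [1.7, -15.7, 4.4]
```

```bash
python3 shift.py '[[0,-3,0,0,0],[0,-3,0,0,0],[0,-3,0,-12,0],[0,-3,0,-40,0],[50,-3,0,-64,0]]'; python3 shift.py '[[50,0,0,0,0]]'|head -2; python3 go.py 478.5 -309.5 120 2.405
```

```text
time: 13.52
tool_pos: [523.9, 56.2, 300.2]
tcp_rot: [-3.14, -0.001, 1.839]
contact_force: [0.2, -0.5, 0.3]
grip_width: 6.0
finger_force: 0.0
time: 13.65
tool_pos: [524.4, 56.2, 300.9]
shift [-340.5 -141.1    2.7] turn -0.566 rows 5.9 q [-0.04  0.45  1.67  0.    1.02 -0.31] F [0.7 0.4 0.3]
```

```bash
python3 shift.py '[[50,-55,-23,0,-0.12],[50,-112,-46,0,-0.24],[50,-168,-70,0,-0.36],[50,-225,-93,0,-0.48],[50,-280,-116,0,-0.566]]';python3 shift.py '[[50,0,0,0,0],[50,0,0,0,0]]'; python3 go.py 478.5 -309.5 120 2.405
```

```text
time: 14.28
tool_pos: [485.7, -246.3, 298.1]
tcp_rot: [3.142, -0.002, 2.408]
contact_force: [0.8, 0.2, -0.1]
grip_width: 49.7
finger_force: 0.0
time: 14.52
tool_pos: [486.1, -244.1, 298.2]
tcp_rot: [3.141, -0.003, 2.403]
contact_force: [-0.2, 0.5, -0.4]
grip_width: 49.9
finger_force: 0.0
shift [-38.3 -53.5   0.1] turn -0.002 rows 1.1 q [-0.61  0.48  1.62  0.    1.04 -1.44] F [-0.2  0.5 -0.4]
```

```bash
python3 shift.py '[[50,-30,-43,0,0],[50,-38.3,-53.5,0,0],[50,-38.3,-53.5,30,0],[50,-38.3,-53.5,60,0],[50,-38.3,-53.5,80,0]]';python3 shift.py '[[50,0,0,0,0]]'|head -2; python3 go.py 478.5 -309.5 21 2.405;  python3 - <<'E'
from plant import bot, cam
import cv2,numpy as np
for n in("side","top"): cv2.imwrite(f"pics/{n}4.png",cam.capture(n)["color"][:,:,::-1])
t=cv2.imread("pics/top4.png")[180:280,270:380]; s=cv2.imread("pics/side4.png")[130:220,240:340]
o=np.zeros((400,800,3),np.uint8); o[:364,:400]=cv2.resize(t,(400,364),interpolation=2); o[:360,400:800]=cv2.resize(s,(400,360),interpolation=2); cv2.imwrite("pics/v4.png",o)
E
```

```text
time: 15.15
tool_pos: [479.2, -307.9, 217.7]
tcp_rot: [3.141, -0.003, 2.406]
contact_force: [0.9, -0.2, 0.2]
grip_width: 50.0
finger_force: 0.0
time: 15.28
tool_pos: [479.0, -308.1, 217.7]
shift [-0.7 -1.4 18.7] turn 0.001 rows 0.3 q [-0.71  0.63  1.62  0.    0.9  -1.54] F [ 0.6 -0.1 -1.1]
```

View pics/v4.png

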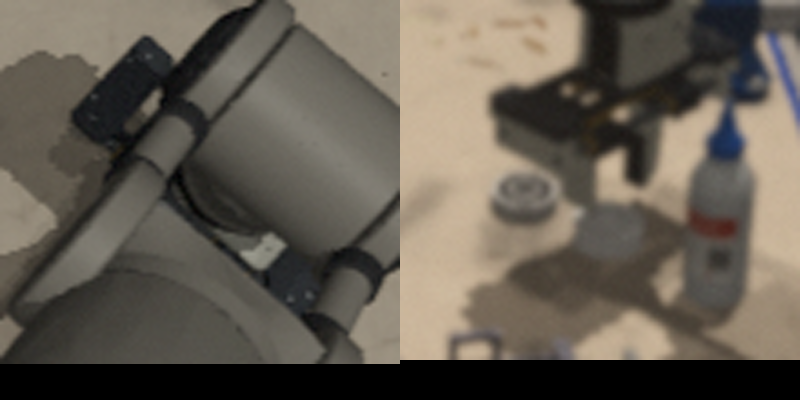

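Finger tips at (580,205) and (640,180) straddle the pulley at (610,228), clear of the bottle. I descend.

```bash
python3 shift.py '[[50,-0.7,-1.4,8,0],[50,-0.7,-1.4,16,0],[50,-0.7,-1.4,18.5,0],[50,-0.7,-1.4,18.5,0]]'; python3 shift.py '[[15,0,0,0,0],[15,0,0,0,0],[15,0,0,0,0],[15,0,0,0,0]]'
```

```text
time: 15.88
tool_pos: [478.4, -311.6, 200.6]
tcp_rot: [3.142, -0.001, 2.405]
contact_force: [0.1, -0.1, 0.7]
grip_width: 49.8
finger_force: 0.0
time: 16.38
tool_pos: [478.5, -311.6, 201.0]
tcp_rot: [3.142, 0.0, 2.405]
contact_force: [-0.2, 0.0, 0.8]
grip_width: 20.6
finger_force: 30.0
```

```bash
python3 shift.py '[[15,0,0,0,0],[15,0,0,0,0]]'|tail -2; python3 shift.py '[[50,0,0,0,0],[50,0,0,0,0],[50,0,0,2,0],[50,0,0,2,0]]'; python3 shift.py '[[15,0,0,0,0],[15,0,0,0,0],[15,0,0,0,0],[15,0,0,0,0],[15,0,0,0,0]]'
python3 - <<'E'
from plant import bot, cam
import cv2,numpy as np
c=cam.capture("side")["color"]; cv2.imwrite("pics/side5.png",c[:,:,::-1])
E
```

```text
grip_width: 21.5
finger_force: 30.0
time: 17.12
tool_pos: [478.4, -311.5, 198.5]
tcp_rot: [3.142, -0.001, 2.405]
contact_force: [-0.5, -1.0, 0.2]
grip_width: 49.6
finger_force: 0.0
time: 17.75
tool_pos: [478.5, -311.6, 198.8]
tcp_rot: [3.141, 0.0, 2.405]
contact_force: [-0.7, -0.1, -0.8]
grip_width: 21.8
finger_force: 30.0
```

```bash
python3 shift.py '[[40,0,0,0,0],[40,0,0,0,0],[40,4,0,0,0],[40,4,0,0,0]]'|head -2; python3 shift.py '[[15,0,0,0,0],[15,0,0,0,0],[15,0,0,0,0],[15,0,0,0,0]]'; python3 shift.py '[[15,0,0,0,0]]'|tail -2
```

```text
time: 18.3
tool_pos: [475.3, -308.6, 198.7]
time: 18.8
tool_pos: [475.6, -308.9, 198.8]
tcp_rot: [3.142, 0.0, 2.405]
contact_force: [1.0, -0.0, 0.0]
grip_width: 22.0
finger_force: 30.0
grip_width: 21.5
finger_force: 30.0
```

```bash
python3 shift.py '[[15,0,0,-10,0],[15,0,0,-40,0],[15,0,0,-80,0],[15,0,0,-100,0],[15,0,0,-100,0]]'; python3 go.py 551.5 -44.9 120 1.839
```

```text
time: 19.55
tool_pos: [475.8, -309.1, 300.8]
tcp_rot: [3.141, 0.004, 2.405]
contact_force: [-0.4, -0.2, -1.3]
grip_width: 21.6
finger_force: 30.0
shift [121.4 246.5   2.4] turn 0.566 rows 4.4 q [-0.71  0.52  1.55  0.    1.07 -1.55] F [-0.4 -0.2 -1.3]
```

```bash
python3 shift.py '[[15,22,44,0,0.12],[15,46,93,0,0.25],[15,70,142,0,0.38],[15,94,191,0,0.5],[15,112,227,0,0.566]]'; python3 shift.py '[[15,0,0,0,0],[15,0,0,0,0]]'|tail -3; python3 go.py 551.5 -44.9 100 1.839
```

```text
time: 20.18
tool_pos: [545.1, -63.3, 297.6]
tcp_rot: [-3.14, -0.001, 1.837]
contact_force: [-0.4, 0.2, -0.9]
grip_width: 21.6
finger_force: 30.0
contact_force: [0.3, 0.2, -0.7]
grip_width: 21.7
finger_force: 30.0
shift [18.3 12.  20. ] turn 0.001 rows 0.5 q [-0.26  0.49  1.61 -0.    1.05 -0.53] F [ 0.3  0.2 -0.7]
```

```bash
python3 shift.py '[[15,10,6,0,0],[15,20,12,0,0],[15,20,12,20,0],[15,20,12,20,0]]'; python3 go.py 551 -43 24.8;  python3 - <<'E'
from plant import bot, cam
import cv2,numpy as np
for n in("side","top"): cv2.imwrite(f"pics/{n}6.png",cam.capture(n)["color"][:,:,::-1])
t=cv2.imread("pics/top6.png")[130:260,110:260]; s=cv2.imread("pics/side6.png")[180:310,190:320]
o=np.zeros((400,800,3),np.uint8); o[:347,:400]=cv2.resize(t,(400,347),interpolation=2); o[:400,400:800]=cv2.resize(s,(400,400),interpolation=2); cv2.imwrite("pics/v6.png",o)
E
```

```text
time: 20.92
tool_pos: [551.0, -42.7, 277.7]
tcp_rot: [-3.139, -0.002, 1.839]
contact_force: [-0.4, 0.9, -0.5]
grip_width: 22.0
finger_force: 30.0
shift [-0.4  0.1 74.9] turn 0 rows 1.2 q [-0.22  0.52  1.62  0.    1.01 -0.48] F [-0.4  0.9 -0.5]
```

View pics/v6.png

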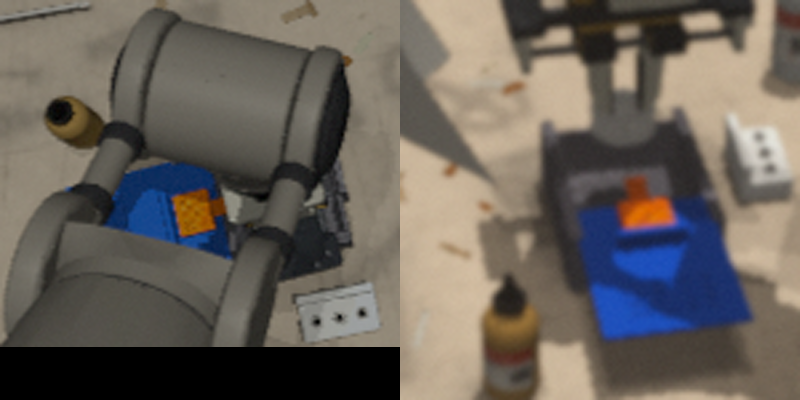

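The cover is fully open and the pulley hangs level at about (625,120) over the empty opening, clear of the tongue at (637,187). Lowering slowly.

```bash
python3 shift.py '[[15,0,0,18,0],[15,0,0,36,0],[15,0,0,54,0],[15,0,0,66,0],[15,0,0,70,0]]'; python3 shift.py '[[15,0,0,3,0],[15,0,0,3,0]]'|sed -n '2p;4p'
```

```text
time: 21.65
tool_pos: [551.5, -43.1, 208.7]
tcp_rot: [-3.141, -0.0, 1.839]
contact_force: [0.7, -0.3, -0.8]
grip_width: 21.7
finger_force: 30.0
tool_pos: [551.5, -43.1, 206.2]
contact_force: [-0.1, -0.2, -1.8]
```

```bash
python3 shift.py '[[15,0,0,2,0],[15,0,0,2,0]]'|sed -n '2p;4p';python3 shift.py '[[15,0,0,1,0],[15,0,0,1,0]]'|sed -n '2p;4p'; python3 shift.py '[[15,0,0,0.7,0],[15,0,0,0.7,0]]'|sed -n '2p;4p'
```

```text
tool_pos: [551.4, -43.0, 203.9]
contact_force: [-0.3, -0.4, -1.2]
tool_pos: [551.4, -43.1, 202.9]
contact_force: [0.3, 0.3, -0.2]
tool_pos: [551.4, -43.1, 202.8]
contact_force: [-2.1, 0.7, 4.7]
```

```bash
python3 shift.py '[[45,0,0,0,0],[45,0,0,0,0],[45,0,0,0,0],[45,0,0,0,0]]'; python3 shift.py '[[45,0,0,-10,0],[45,0,0,-50,0],[0,0,0,-100,0],[0,0,0,-100,0],[0,0,0,-100,0]]'; python3 go.py 512.9 95.3 100 1.839
```

```text
time: 23.15
tool_pos: [551.4, -43.1, 202.0]
tcp_rot: [-3.142, -0.0, 1.839]
contact_force: [0.3, 0.2, -0.1]
grip_width: 45.2
finger_force: 0.0
time: 23.78
tool_pos: [551.1, -43.0, 302.2]
tcp_rot: [3.142, -0.0, 1.839]
contact_force: [0.0, 0.4, 1.0]
grip_width: 19.8
finger_force: 0.0
shift [143.5  -0.2  24.2] turn -0.0 rows 2.3 q [-0.22  0.49  1.59  0.    1.06 -0.48] F [0.  0.4 1. ]
```

```bash
python3 shift.py '[[0,48,0,0,0],[0,100,0,0,0],[0,143.5,0,0,0],[0,143.5,0,10,0],[0,143.5,0,24,0]]'; python3 shift.py '[[0,0,0,12,0],[0,0,0,24,0],[0,0,0,36,0],[0,0,0,36,0]]'; python3 go.py 512.9 95.3 60 1.839;python3 go.py 543.5 -16 60
```

```text
time: 24.4
tool_pos: [513.3, 95.1, 276.7]
tcp_rot: [-3.14, 0.0, 1.839]
contact_force: [-0.1, -0.2, -1.2]
grip_width: 0.2
finger_force: 0.0
time: 24.9
tool_pos: [513.2, 95.0, 241.0]
tcp_rot: [-3.14, -0.001, 1.838]
contact_force: [-0.3, 0.2, 0.6]
grip_width: 0.3
finger_force: 0.0
shift [ 0.4 -0.2  3. ] turn -0.001 rows 0.0 q [ 0.04  0.53  1.74  0.    0.88 -0.23] F [-0.3  0.2  0.6]
shift [-1.151e+02 -1.000e-01  2.900e+00] turn 0 rows 1.8 q [ 0.04  0.53  1.74  0.    0.88 -0.23] F [-0.3  0.2  0.6]
```

```bash
python3 shift.py '[[0,0,0,3,0],[0,-6,0,3,0],[0,-13,0,3,0],[0,-20,0,3,0],[0,-26,0,3,0]]'|sed -n '2p;4p'; python3 shift.py '[[0,-12,0,0,0],[0,-24,0,0,0],[0,-36,0,0,0],[0,-48,0,0,0],[0,-60,0,0,0]]'|sed -n '2p;4p'; python3 shift.py '[[0,-10,0,0,0],[0,-18,0,0,0],[0,-22,0,0,0],[0,-22,0,0,0]]'|sed -n '2p;4p'; python3 go.py 545.9 -24.7 60
```

```text
tool_pos: [520.5, 69.8, 239.4]
contact_force: [-0.3, 2.0, 1.7]
tool_pos: [536.3, 11.5, 239.1]
contact_force: [-1.2, 1.7, 1.7]
tool_pos: [541.9, -8.9, 239.0]
contact_force: [-1.7, 1.8, 1.6]
shift [-16.3  -0.3   1. ] turn 0 rows 0.3 q [-0.16  0.56  1.68  0.    0.9  -0.43] F [-1.7  1.8  1.6]
```

```bash
python3 shift.py '[[0,-3,0,0,0],[0,-6,0,0,0],[0,-9,0,0,0],[0,-12,0,0,0],[0,-12,0,0,0]]'|sed -n '2p;4p'; python3 shift.py '[[0,-2,0,0,0],[0,-2,0,0,0]]'|sed -n '2p;4p'; python3 shift.py '[[0,-1.5,0,0,0],[0,-1.5,0,0,0]]'|sed -n '2p;4p'
```

```text
tool_pos: [545.4, -20.7, 239.1]
contact_force: [-0.1, 0.9, 0.4]
tool_pos: [545.8, -22.5, 239.2]
contact_force: [0.4, 1.4, 0.1]
tool_pos: [546.0, -23.0, 239.1]
contact_force: [-0.2, 6.3, 0.6]
```

```bash
python3 shift.py '[[0,-1,0,0,0],[0,-1,0,0,0]]'|sed -n '2p;4p'; python3 shift.py '[[0,-0.8,0,0,0],[0,-0.8,0,0,0]]'|sed -n '2p;4p'
```

```text
tool_pos: [546.1, -23.3, 239.1]
contact_force: [-0.9, 10.8, 3.2]
tool_pos: [546.1, -23.6, 239.1]
contact_force: [-0.8, 13.9, 2.7]
```

```bash
python3 shift.py '[[0,6,0,0,0],[0,12,0,0,0],[0,12,0,-40,0],[0,12,0,-90,0],[0,12,0,-120,0]]'; python3 shift.py '[[0,0,50,-40,0],[0,0,100,-60,0],[0,0,150,-60,0],[0,0,150,-60,0],[0,0,150,-60,0]]'|head -3
cat > cmp.py <<'E'
from plant import bot, cam
import cv2,numpy as np
for n in("side","top"):
    a=cv2.imread(f"pics/{n}0.png"); b=cam.capture(n)["color"][:,:,::-1].copy(); cv2.imwrite(f"pics/{n}7.png",b)
    x0,y0,x1,y1=(225,205,300,280) if n=="side" else (170,170,255,240)
    for nm,lo,hi in(("orange",(5,140,120),(20,255,255)),("blue",(105,140,60),(125,255,255))):
        for im in(a,b):
            m=cv2.inRange(cv2.cvtColor(im[y0:y1,x0:x1],cv2.COLOR_BGR2HSV),lo,hi); M=cv2.moments(m,True)
            r=cv2.boundingRect(m); print(n,nm,M["m00"],round(M["m10"]/max(M["m00"],1)+x0,2),round(M["m01"]/max(M["m00"],1)+y0,2),r)
E
python3 cmp.py
```

```text
time: 28.9
tool_pos: [543.5, -14.1, 361.6]
tcp_rot: [3.139, 0.002, 1.839]
contact_force: [0.8, -0.8, -0.4]
grip_width: 0.5
finger_force: 0.0
time: 29.52
tool_pos: [687.7, 25.6, 418.4]
tcp_rot: [-3.14, -0.0, 1.839]
side orange 113.0 259.68 219.81 (2, 3, 41, 17)
side orange 113.0 259.62 219.8 (2, 3, 41, 17)
side blue 1301.0 265.23 238.58 (16, 13, 50, 39)
side blue 1290.0 265.22 238.57 (16, 13, 50, 39)
top orange 238.0 227.4 198.05 (47, 21, 27, 17)
top orange 253.0 227.62 198.02 (47, 21, 28, 17)
top blue 1916.0 205.07 204.14 (7, 9, 62, 51)
top blue 1914.0 205.05 204.14 (7, 8, 62, 52)
```

Run:
```python
from h import *
C=cams(); a=cv2.imread("pics/side0.png");b=cv2.imread("pics/side7.png")
d=(cv2.absdiff(a,b).max(2)>40).astype(np.uint8)
for n,(x,y,w_,h) in dict(flux=(212,265,28,50),bearing=(260,170,22,18),oil=(305,150,28,60),jig=(293,212,28,36)).items(): print(n,d[y:y+h,x:x+w_].sum())
p=proj(C["side"],[[500,270.5,0],[500,270.5,102]]).round(0); print(p)
g=b.astype(int).sum(2); x0,x1,y0,y1=int(p[:,0].min())-20,int(p[:,0].max())+20,int(p[1,1])-8,int(p[0,1])+12
m=(g[y0:y1,x0:x1]<170); ys,xs=np.where(m); print(x0+xs.min(),x0+xs.max(),y0+ys.min(),y0+ys.max()); print([ (y0+r,round(x0+np.where(m[r])[0].mean(),1)) for r in range(0,m.shape[0],5) if m[r].any()])
```

```text
flux 342
bearing 0
oil 0
jig 0
[[276. 344.]
 [278. 309.]]
270 283 312 350
[(316, np.float64(277.5)), (321, np.float64(276.5)), (326, np.float64(276.5)), (331, np.float64(276.5)), (336, np.float64(275.0)), (341, np.float64(274.5)), (346, np.float64(274.0))]
```

Run:
```python
import cv2
for n,(x,y,w,h) in dict(side=(214,268,24,44),top=(124,163,28,26)).items():
    a=cv2.imread(f"pics/{n}0.png");b=cv2.imread(f"pics/{n}7.png"); r=cv2.matchTemplate(b[y-25:y+h+25,x-25:x+w+25],a[y:y+h,x:x+w],cv2.TM_CCOEFF_NORMED); print(n,cv2.minMaxLoc(r)[1::2], a[y:y+h,x:x+w].mean(),b[y:y+h,x:x+w].mean())
```

```text
side (0.7596544027328491, (25, 25)) 94.03093434343434 80.58396464646465
top (0.36958229541778564, (49, 18)) 82.24130036630036 80.18315018315019
```

```bash
python3 -c "
from plant import bot, cam
print(bot.close_job())"
```

```text
the job is handed in; nothing more can be done
None
```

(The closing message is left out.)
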